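# Step the hat-block turntable to its next index hole

### The arm

A 7-joint arm with a two-finger parallel gripper is mounted at the origin on the work surface. World frame = base frame: x ahead of the robot, y to its left, z up, the work surface at z = 0. Lengths are in m, angles in rad, forces in N, time in s.
With the tool pointing down it reaches from about 0.425 to 0.925 m from the base axis. Payload 6.8 kg.
Tool frame: the origin (TCP) lies between the finger pads; the fingertips stand 22 mm ahead of it and the grasp point (between the pads) lies 3 mm ahead of it; z points along the fingers, y is the direction in which the jaws open and shut (so a half turn about z gives the same grasp; the last joint's range is limited). The gripper opens to 85 mm and grips with 20 to 120 N. Pads are 22 mm wide; open, the fingers measure 114 mm over their backs; the gripper's body (76 mm by 85 mm) begins 54 mm behind the grasp point. The pads swing forward as they close: fully open they stand 13 mm farther back than shut.
Start: joints at [-1.418, 0.477, 0.022, 1.555, -0.011, 1.109, -0.083], TCP at [0.174, 0.652, 0.253] pointing down, gripper open.
Joint ranges: [-2.96, 2.96], [-0.34, 2.1], [-1.41, 1.46], [0.24, 2.44], [-1.37, 4.51], [0.17, 1.92], [-2.96, 2.96]. Speed limits (rad/s): [2.39, 2.39, 3.14, 3.14, 3.14, 3.14, 3.14].

### API

Orientations are given as a unit quaternion [w, x, y, z].
In Python, from station import bot gives the robot as it stands. The module is installed in compiled form; this text tells all that it offers.
- The arm moves only by the tool drive_tool, never from a script. Its argument "series" is one flat list of numbers, 7 for each row, row after row: the opening, from -1 (shut) to 1 (fully open), then the shift along the tool's x, y, z in mm, then the turn, a rotation vector about the tool's x, y, z in rad. In form: [jaw, x, y, z, wx, wy, wz, jaw, x, y, z, wx, wy, wz, ...]. A call has 1 to 12 rows; each row shifts and turns the commanded pose from where the row before left it, along the tool's axes as they then stand; what a row does not reach is not made up. A row lasts 1/8 s, in which the tool goes at most 62.5 mm and 10.7 degrees, less where a joint would pass 70% of its speed; a pose out of reach is approached as far as the arm can. A call with a gripper value outside its range is refused whole. The fingers move at their own pace and stop on an object; "force" is the grip in N (left out, the last holds). Time passes only in rows, so rows that do not move let the fingers close. It gives the time, the measured TCP pose, the force and the opening at its end, in the units of the state.
- bot.get_obs(): the state, without advancing time (a new reading comes with each control period).
- bot.read_camera(name): name is "scene" or "side" or "wrist"; returns a dict with "pixels" (480x640x3 uint8, blue, green, red), "camera_matrix" (3x3 intrinsics, pixels), "rvec" (rotation vector, rad) and "tvec" (3), from world to camera coordinates, as OpenCV has them. Camera axes: x right, y down, z forward; pixel columns grow to the right and rows downward; lengths in m; the calibration is good to about 2 mm. A picture is of the moment at which its call begins. There is no depth.
- bot.hand_in(): hands the job in, once; it reports no verdict.
The state is a dict: "t": time; "q": joint angles; "joint_vel": joint speeds; "joint_torque": joint torques, N m; "eef_pos": TCP position; "tool_rot": TCP orientation; "contact_force": force on the tool from outside, world axes, zero at the start; "torque": the same for the moment, N m; "gripper_width": opening from 0.0 (shut) to 1.0 (fully open).
Only numpy, scipy, OpenCV 4.12 (cv2) and the standard library are available. Lean on these libraries where they do the work, as an engineer would, in place of code of your own. Each camera call takes 0.05 s, during which the arm holds its last target. There are 200 camera calls.

### The job

Step the hat maker's indexing turntable on by one hole: with a fingertip press the sprung plunger button on its arm down, keep it down while you swing the arm counter-clockwise (seen from above) off its hole, and let the plunger spring fully up into the very next hole, one eighth of a turn on. Only push: do not grip or lift anything and do not force the button, leave the wooden hat block sitting in the middle of the turntable, and leave the spool, pin jar and pattern weight where they stand. Finish clear of everything.

Things in the scene. Friction and masses are not known exactly. Their poses are not given: they have to be found in the camera images.
- fixture: the fixed indexing fixture: grey round foot 200 mm across on a 110 mm column, carrying a fixed aluminium dividing plate 236 mm across, 8 mm thick, top 58 mm above the table, with 8 even through holes (13 mm, dark) on a 104 mm radius. Origin on the turning axis at table height, z up; its x axis points to the hole where the pin sits at the start.
- axis_top (a point): point on the turning axis, on the top face of the steel turntable disc (170 mm across, 12 mm thick, top 72 mm above the table). It does not move.
- next_hole (a point): the hole to go to: its centre, at the dividing plate's top face, 104 mm from the axis, 0.785 rad counter-clockwise of the first hole. It does not move.
- turntable (a joint): angle of the turntable with its arm and plunger, rad, positive counter-clockwise from above; about 0 at the start, 0.785 at the next hole, 0.015 rad play either way in a hole. Pin out, it turns with light friction (0.1 N m plus 0.08 N m per rad/s) and stays where left. The dark steel arm reaches 150 mm from the axis, its top 72 mm above the table.
- tab_top (a point): middle of the top edge of the upright push tab on the arm, on the button's clockwise side: 34 mm long radially, 6 mm thick, top 125 mm above the table, its face 27 mm from the button's middle. A finger on the button may push sideways against it. It turns with the arm.
- plunger (a joint): how far the plunger is pressed down, m: 0 fully up (pin in a hole), 0.014 at its stop. A spring pushes it up (3 N at the top, 7 N at the stop). Its foot under the plate has a 10 mm round-ended pin pointing up into the hole, clear of the plate when pressed 0.010 or more. Let go between holes, the pin rides under the plate at about 0.010 and springs up on coming under a hole.
- button_top (a point): centre of the flat top of the plunger's black round button, 40 mm across, 12 mm thick, 110 mm above the table when fully up, 130 mm from the turning axis, in line with the pin; it moves with the arm and goes down as pressed.
- hat_block: loose low domed wooden hat block, 144 mm across, 50 mm high, about 0.35 kg, in the middle of the turntable disc, riding round with it by friction. Origin at the centre of its underside. Its top is 122 mm above the table.
- spool: loose wooden spool of thread, 36 mm across, 48 mm high, standing on the table. Origin at the centre of its underside.
- pin_jar: loose glass jar with a metal cap, 48 mm across, 60 mm high, standing on the table. Origin at the centre of its underside.
- pattern_weight: loose dark steel pattern weight lying on the table, 50 x 100 x 18 mm with an 18 mm knob on top (40 mm high in all), 0.6 kg. Origin at the centre of its underside, long side along its y.

How it is judged:
By the outcome, as a careful person would: the job done as asked, in the order asked, and still so for the second after the job is handed in, with the robot touching nothing.
It also fails if it takes over 35 s, if anything falls off the work surface, if the arm or the gripper's body presses on something with over 40 N, if the wrist force passes 120 N, or if a joint passes its speed limit or range.

## Working session

There is one attempt and no reset: what is moved stays moved. The work goes in short steps, Python scripts to look and compute and a tool call to move; the robot and the scene stay as the last step left them, time stands still between calls to the robot, and variables do not carry over. Pictures are saved under pics/ and viewed, about 8 in all and at most 12, crops included, and the job is handed in when it is done.

Besides the shell and the picture viewer there is one more tool, called after "Emit:" by a JSON object that holds its "api" and its "payload". drive_tool: Moves the arm, as the interface text tells. Its arguments: {"type":"object","properties":{"series":{"type":"array"},"force":{"type":"number"}},"required":["series"]}

```bash
mkdir -p pics
python3 - <<'E'
from station import bot
import cv2,numpy as np
o=bot.get_obs()
for k in o: print(k,np.round(o[k],3))
for n in ("scene","side"):
    c=bot.read_camera(n); cv2.imwrite(f"pics/{n}0.png",c["pixels"])
    R=cv2.Rodrigues(np.array(c["rvec"]))[0]; print(n,-R.T@np.array(c["tvec"]).ravel(),R[2])
E
```

```text
t 0.0
q [-1.418  0.478  0.022  1.556 -0.012  1.109 -0.083]
joint_vel [ 0.    -0.     0.    -0.     0.    -0.003  0.001]
joint_torque [ 0.0000e+00 -5.9644e+01  1.6080e+00 -2.8119e+01  1.2000e-02  1.0000e-02
  0.0000e+00]
eef_pos [0.174 0.652 0.252]
tool_rot [-0.     0.13   0.992 -0.001]
contact_force [-0.307 -0.086  0.224]
torque [-0.027 -0.014  0.017]
gripper_width 1.002
scene [1.02844165 0.80611083 0.82158045] [-0.35939184 -0.68774582 -0.63074812]
side [ 0.15048401 -0.94353117  0.99243808] [ 0.34093747  0.68636022 -0.64239496]
```

View pics/scene0.png

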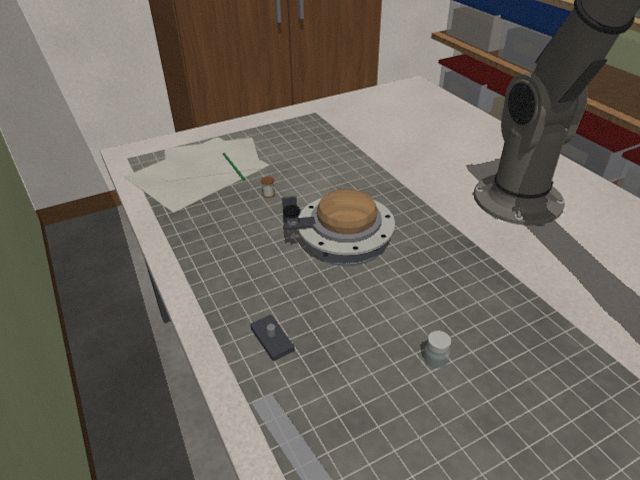

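View pics/side0.png

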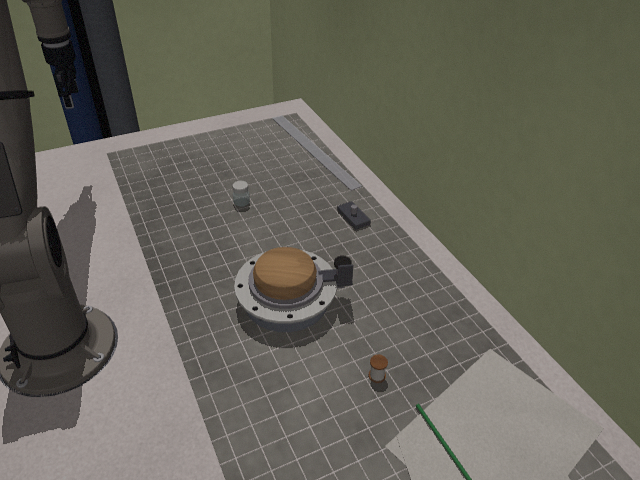

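```bash
cat > h.py <<'E'
import cv2,numpy as np
from station import bot
def ray(c,uv):
    K=np.array(c["camera_matrix"]);R=cv2.Rodrigues(np.array(c["rvec"]))[0];C=-R.T@np.array(c["tvec"]).ravel()
    d=R.T@np.linalg.solve(K,[uv[0],uv[1],1.]);return C,d
def plane(c,uv,z):
    C,d=ray(c,uv);return C+d*(z-C[2])/d[2]
def proj(c,P): return cv2.projectPoints(np.array(P,float).reshape(-1,3),np.array(c["rvec"]),np.array(c["tvec"]),np.array(c["camera_matrix"]),None)[0].reshape(-1,2)
E
python3 - <<'E'
from h import *
a=cv2.imread("pics/scene0.png")[180:270,270:405]; b=cv2.imread("pics/side0.png")[235:335,225:365]
a=cv2.resize(a,None,fx=5.6,fy=5.6,interpolation=2)[:290*2,:]; b=cv2.resize(b,None,fx=5.6,fy=5.6,interpolation=2)
cv2.imwrite("pics/za.png",a);cv2.imwrite("pics/zb.png",b)
E
```

```text
(no output)
```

View pics/za.png

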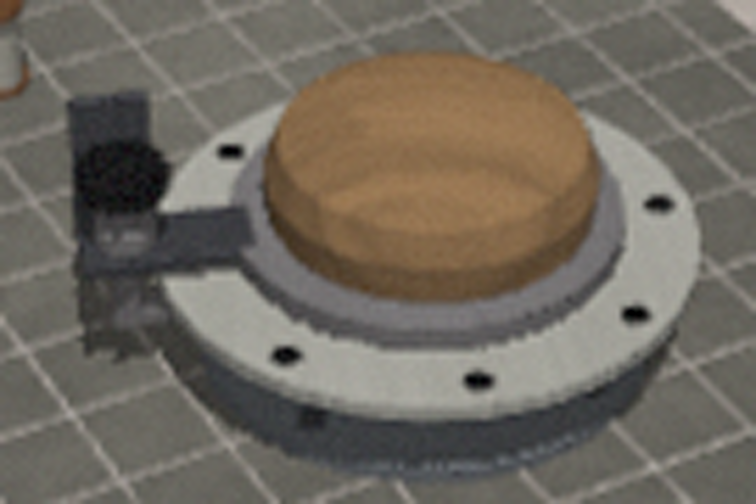

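View pics/zb.png

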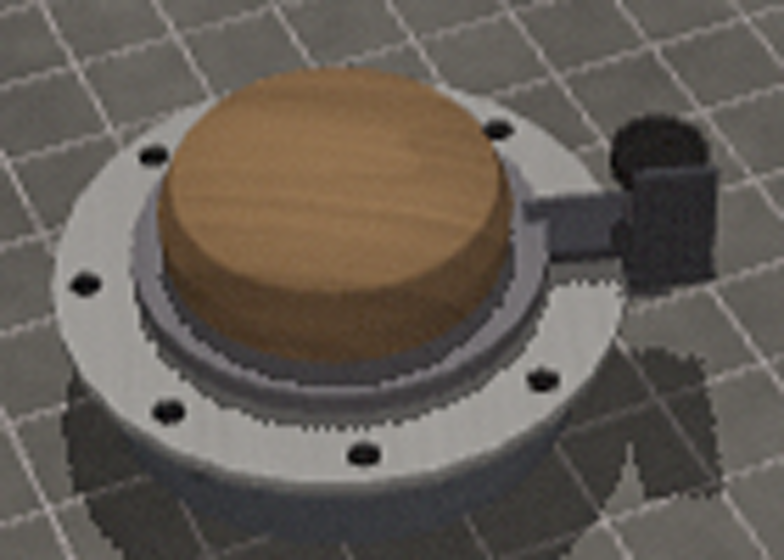

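The zoomed views show dark plate holes at 5 spots in the scene view and 6 in the side view. The black button is on the arm's outer end, with the tab on its −y side.

Run:
```python
from h import *
from scipy.optimize import least_squares
S=[(231,152),(286,355),(479,380),(636,314),(659,204)]
D=[(498,130),(154,156),(86,284),(169,412),(364,455),(543,380)]
cs=bot.read_camera("scene");cd=bot.read_camera("side")
f=lambda p,o:((p[0]+.5)/5.6-.5+o[0],(p[1]+.5)/5.6-.5+o[1])
def fit(P):
    def r(x):
        a=np.arctan2(P[:,1]-x[1],P[:,0]-x[0]);k=np.round((a-x[2])/(np.pi/4))*np.pi/4+x[2]
        return np.r_[x[0]+.104*np.cos(k)-P[:,0],x[1]+.104*np.sin(k)-P[:,1]]
    best=min((least_squares(r,[*P.mean(0)[:2],t]) for t in (0,.2,.4,.6)),key=lambda s:s.cost)
    return best.x,np.abs(best.fun).max()
Ps=np.array([plane(cs,f(p,(270,180)),.058) for p in S]);Pd=np.array([plane(cd,f(p,(225,235)),.058) for p in D])
print(fit(Ps),fit(Pd));X=fit(np.r_[Ps,Pd]);print(X)
b1=plane(cs,f((122,175),(270,180)),.110);b2=plane(cd,f((659,149),(225,235)),.110);print("button",b1,b2)
for b in (b1,b2): print(np.hypot(*(b[:2]-X[0][:2])),np.arctan2(*(b[:2]-X[0][:2])[::-1]))
# loose things
for n,c,uv in (("spool",cs,(267,181)),("weight",cs,(272,337)),("jar",cs,(438,341))):print(n,plane(c,uv,.03))
```

```text
(array([ 0.49924814, -0.07291128,  0.4657918 ]), np.float64(0.0006379610909894029)) (array([ 0.49834675, -0.07383267,  0.46643252]), np.float64(0.0002754551484642209))
(array([ 0.4987599 , -0.0734219 , -0.31964828]), np.float64(0.001150546766231747))
button [ 0.625684   -0.10625954  0.11      ] [ 0.62085018 -0.11551751  0.11      ]
0.13110316253242116 -0.2531674843816975
0.12914362892204423 -0.33202662466825933
spool [ 0.57802738 -0.37004523  0.03      ]
weight [0.79655083 0.15350489 0.03      ]
jar [0.51959206 0.31631382 0.03      ]
```

Emit:
{"api": "drive_tool", "payload": {"series": [-0.25,-20,-20,0,0,0,0,-0.25,-35,-36,0,0,0,0,-0.25,-35,-36,0,0,0,0,-0.25,-35,-36,0,0,0,0,-0.25,-35,-36,0,0,0,0,-0.25,-35,-36,0,0,0,0,-0.25,-35,-36,0,0,0,0,-0.25,-35,-36,0,0,0,0,-0.25,-35,-36,0,0,0,0,-0.25,-35,-36,0,0,0,0,-0.25,-35,-36,0,0,0,0,-0.25,-35,-36,0,0,0,0]}}

```text
t: 1.7
eef_pos: [0.4587, 0.1444, 0.2535]
tool_rot: [0.0, 0.13, 0.992, 0.0]
contact_force: [1.3, -0.2, 0.4]
gripper_width: 0.372
```

Emit:
{"api": "drive_tool", "payload": {"series": [-0.25,-35,-36,0,0,0,0,-0.25,-35,-36,0,0,0,0,-0.25,-35,-36,0,0,0,0,-0.25,-35,-36,0,0,0,0,-0.25,-35,-36,0,0,0,0,-0.25,-20,-20,0,0,0,0.058,-0.25,0,0,0,0,0,0,-0.25,0,0,0,0,0,0]}}

```text
t: 2.7
eef_pos: [0.5945, -0.0966, 0.2529]
tool_rot: [-0.0, 0.158, 0.987, 0.0]
contact_force: [-0.0, 0.8, 0.1]
gripper_width: 0.378
```

```bash
cat > w.py <<'E'
from h import *
from scipy.spatial.transform import Rotation as Ro
def err(o,arm=-0.3196,rad=.130,tan=-.022):
    ax=np.array([.4988,-.0734]);er=np.array([np.cos(arm),np.sin(arm)]);et=np.array([-er[1],er[0]])
    t=ax+rad*er+tan*et;q=o["tool_rot"];R=Ro.from_quat([q[1],q[2],q[3],q[0]]).as_matrix()
    d=np.r_[t-o["eef_pos"][:2],0]
    a=np.arctan2(R[1,1],R[0,1])
    print("t",o["t"],"pos",np.round(o["eef_pos"],4),"tool shift mm",np.round(R.T@d*1000,1),"wz",round(a-np.arctan2(et[1],et[0]),4),"tilt",np.round(R[:2,2],4),"F",np.round(o["contact_force"],2),"w",o["gripper_width"])
E
python3 - <<'E'
from w import *
err(bot.get_obs())
c=bot.read_camera("wrist");cv2.imwrite("pics/w1.png",c["pixels"])
R=cv2.Rodrigues(np.array(c["rvec"]))[0]; print(-R.T@np.array(c["tvec"]).ravel(),R[2])
E
```

```text
t 2.7 pos [ 0.5945 -0.0966  0.2529] tool shift mm [-31.8 -30.1  -0. ] wz 0.0023 tilt [-0.0009  0.0008] F [-0.02  0.84  0.13] w 0.37819961563747606
[ 0.51911105 -0.07202479  0.37317729] [ 0.29161713 -0.09557113 -0.95174871]
```

View pics/w1.png

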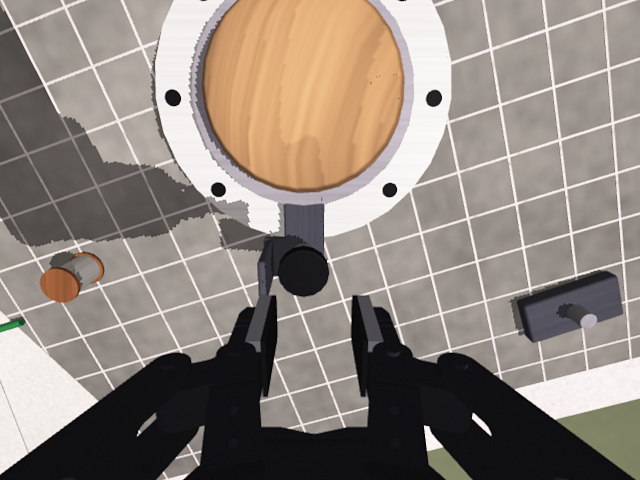

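The wrist view shows the button at about (303,271), the tab at about (265,268) on its clockwise side, and neighbouring holes at (218,190) and (390,190). I'll use these to check the button position.

Run:
```python
from w import *
c=bot.read_camera("wrist")
ax=np.array([.4988,-.0734])
for uv,z in (((303,271),.110),((218,190),.058),((390,190),.058),((173,97),.058),((434,97),.058)):
    p=plane(c,uv,z);d=p[:2]-ax;print(p,np.hypot(*d),np.arctan2(d[1],d[0]))
print(proj(c,[bot.get_obs()["eef_pos"]+np.array([0,0,-.02])]))
for uv in ((277,297),(351,297),(250,310)): print(plane(c,uv,bot.get_obs()["eef_pos"][2]-.018))
for uv in ((265,243),(261,292)): print("tab",plane(c,uv,.125))
```

```text
[ 0.62026356 -0.1134377   0.11      ] 0.1278921979647079 -0.318411399281469
[ 0.54649263 -0.1669907   0.058     ] 0.10504192417782916 -1.099508348015139
[ 0.59245432 -0.02676446  0.058     ] 0.10462315406680883 0.46200942335657563
[ 0.46641453 -0.17220457  0.058     ] 0.10397674008606783 -1.8875342350840008
[0.53110923 0.02524762 0.058     ] 0.10380385318505357 1.254285378774144
[[314.3686423  317.08847249]]
[ 0.5797844  -0.10747737  0.2351531 ]
[ 0.58930233 -0.07845332  0.2351531 ]
[ 0.58191394 -0.12023588  0.2351531 ]
tab [ 0.58589319 -0.12974897  0.125     ]
tab [ 0.62068934 -0.14588426  0.125     ]
```

Emit:
{"api": "drive_tool", "payload": {"series": [-0.25,-16,-15,20,0,0,0,-0.25,-16,-15,25,0,0,0,-0.25,0,0,30,0,0,0,-0.25,0,0,20,0,0,0,-0.25,0,0,0,0,0,0,-0.25,0,0,0,0,0,0]}}

```text
t: 3.55
eef_pos: [0.6165, -0.1358, 0.1594]
tool_rot: [0.001, 0.158, 0.987, 0.0]
contact_force: [0.8, 0.0, -0.4]
gripper_width: 0.373
```

Run:
```python
from w import *
err(bot.get_obs())
c=bot.read_camera("wrist");cv2.imwrite("pics/w2.png",c["pixels"])
```

```text
t 3.55 pos [ 0.6165 -0.1358  0.1594] tool shift mm [ 1.4  0.3 -0. ] wz 0.0016 tilt [0.0015 0.    ] F [ 0.79  0.02 -0.37] w 0.3726012786383542
```

View pics/w2.png

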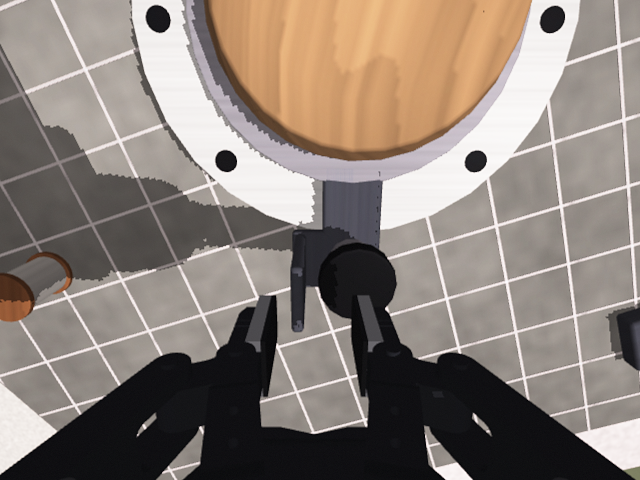

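The fingers straddle the tab: the left fingertip edge at u=277 clears the tab at 292–305, and the right fingertip is over the button at (358,280). I'll go down gently.

Emit:
{"api": "drive_tool", "payload": {"series": [-0.25,1,0,10,0,0,0,-0.25,0,0,10,0,0,0,-0.25,0,0,4,0,0,0,-0.25,0,0,2,0,0,0,-0.25,0,0,2,0,0,0,-0.25,0,0,1,0,0,0,-0.25,0,0,0,0,0,0,-0.25,0,0,0,0,0,0]}}

```text
t: 4.6
eef_pos: [0.6149, -0.1359, 0.1295]
tool_rot: [-0.0, 0.159, 0.987, 0.0]
contact_force: [-2.1, 0.4, 2.3]
gripper_width: 0.38
```

Emit:
{"api": "drive_tool", "payload": {"series": [-0.25,0,0,2,0,0,0,-0.25,0,0,2,0,0,0,-0.25,0,0,0,0,0,0,-0.25,0,0,0,0,0,0]}}

```text
t: 5.1
eef_pos: [0.615, -0.136, 0.1253]
tool_rot: [-0.0, 0.159, 0.987, -0.0]
contact_force: [-2.2, 0.5, 2.9]
gripper_width: 0.375
```

Emit:
{"api": "drive_tool", "payload": {"series": [-0.25,0,0,2,0,0,0,-0.25,0,0,2,0,0,0,-0.25,0,0,2,0,0,0,-0.25,0,0,0,0,0,0,-0.25,0,0,0,0,0,0]}}

```text
t: 5.72
eef_pos: [0.615, -0.1359, 0.1193]
tool_rot: [0.0, 0.159, 0.987, 0.0]
contact_force: [-3.5, -0.1, 4.9]
gripper_width: 0.375
```

Run:
```python
from w import *
err(bot.get_obs())
c=bot.read_camera("wrist");s=bot.read_camera("scene");p=bot.read_camera("side")
cv2.imwrite("pics/w3f.png",c["pixels"])
a=c["pixels"][200:400,200:430];a=cv2.resize(a,None,fx=1.7,fy=1.7)
b=cv2.resize(s["pixels"][180:250,270:340],(400,400),interpolation=2);d=cv2.resize(p["pixels"][240:310,310:380],(400,400),interpolation=2)
o=np.zeros((400,800,3),np.uint8);o[:,:400]=b;o[:,400:]=d;cv2.imwrite("pics/w3.png",o)
```

```text
t 5.725 pos [ 0.615  -0.1359  0.1193] tool shift mm [-0.   0.9  0. ] wz 0.0008 tilt [0.0001 0.    ] F [-3.46 -0.07  4.85] w 0.37513196623067946
```

View pics/w3.png

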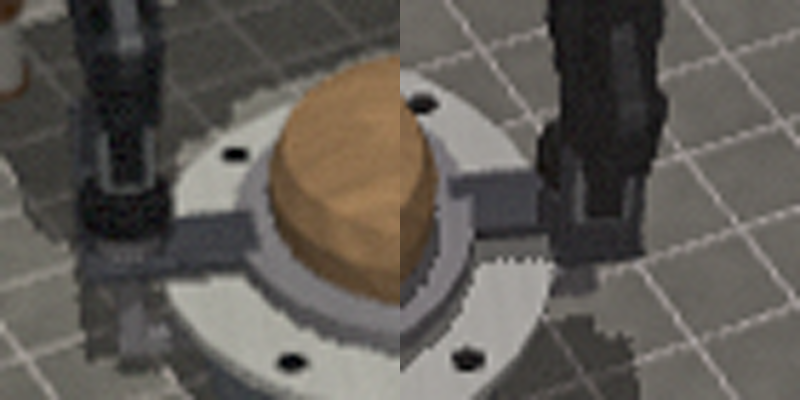

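Emit:
{"api": "drive_tool", "payload": {"series": [-0.25,0,0,1,0,0,0,-0.25,0,0,1,0,0,0,-0.25,0,0,0,0,0,0,-0.25,0,0,0,0,0,0]}}

```text
t: 6.38
eef_pos: [0.615, -0.136, 0.1175]
tool_rot: [0.0, 0.159, 0.987, 0.0]
contact_force: [-3.3, 0.4, 6.5]
gripper_width: 0.376
```

Run:
```python
from w import *
err(bot.get_obs())
s0=cv2.imread("pics/scene0.png");c=bot.read_camera("scene")
# column brightness profile through the button's front edge (subpixel), before and now
for im in (s0,c["pixels"]):
    g=im[205:232,287:297].astype(float).mean(2).mean(1);print(np.round(g).astype(int))
er=np.array([np.cos(-.3196),np.sin(-.3196)]);b=np.r_[np.array([.4988,-.0734])+.13*er,.110]
print(np.round(proj(c,[b,b-[0,0,.01],b-[0,0,.012]]),2))
```

```text
t 6.375 pos [ 0.615  -0.136   0.1175] tool shift mm [-0.   0.9  0. ] wz 0.0007 tilt [0.0001 0.0001] F [-3.28  0.41  6.53] w 0.3762091513640395
[37 23 26 26 27 25 24 25 25 24 18 24 30 53 65 64 80 95 84 84 75 63 61 48
 55 67 65]
[43 44 44 44 43 45 42 46 53 47 26 26 28 28 24 19 19 36 61 66 63 62 63 53
 56 67 69]
[[291.23 208.66]
 [291.43 212.16]
 [291.47 212.86]]
```

Depth is about 12 to 13 mm by force, height and image edge, and it is not yet at the stop. I'll start the swing.

Emit:
{"api": "drive_tool", "payload": {"series": [-0.25,-0.3,2.1,0,0,0,-0.0164,-0.25,-0.7,4.3,0,0,0,-0.0327,-0.25,-0.7,4.3,0,0,0,-0.0327,-0.25,-0.7,4.3,0,0,0,-0.0327,-0.25,-0.7,4.3,0,0,0,-0.0327,-0.25,-0.7,4.3,0,0,0,-0.0327,-0.25,-0.7,4.3,0,0,0,-0.0327,-0.25,-0.7,4.3,0,0,0,-0.0327]}}

```text
t: 7.42
eef_pos: [0.6266, -0.1059, 0.1175]
tool_rot: [-0.0, 0.036, 0.999, -0.0]
contact_force: [-4.7, -0.8, 6.1]
gripper_width: 0.375
```

Run:
```python
from w import *
err(bot.get_obs(),arm=-.3196+.2453)
c=bot.read_camera("wrist");cv2.imwrite("pics/w4.png",c["pixels"])
```

```text
t 7.425 pos [ 0.6266 -0.1059  0.1175] tool shift mm [-0.2  0.9 -0. ] wz 0.0015 tilt [-0.0004 -0.0002] F [-4.73 -0.76  6.1 ] w 0.37468642219419673
```

View pics/w4.png

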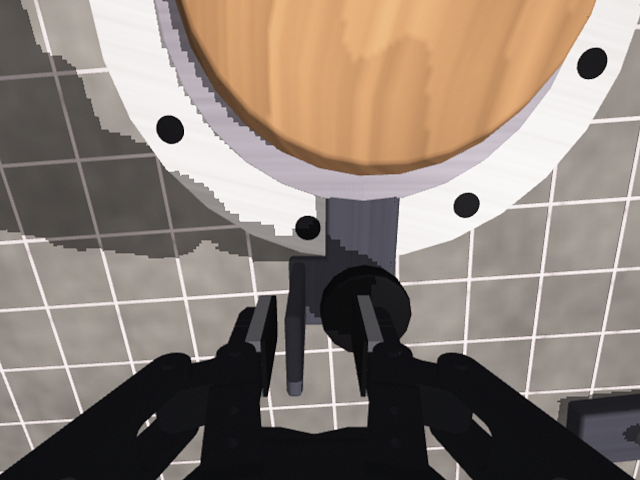

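The wrist view shows the first hole uncovered at (308,228). The arm is following with the button still under the right finger, and the tab still clears the left finger. I'll continue.

Emit:
{"api": "drive_tool", "payload": {"series": [-0.25,-0.7,4.3,0,0,0,-0.0327,-0.25,-0.7,4.3,0,0,0,-0.0327,-0.25,-0.7,4.3,0,0,0,-0.0327,-0.25,-0.7,4.3,0,0,0,-0.0327,-0.25,-0.7,4.3,0,0,0,-0.0327,-0.25,-0.7,4.3,0,0,0,-0.0327,-0.25,-0.7,4.3,0,0,0,-0.0327,-0.25,-0.7,4.3,0,0,0,-0.0327,-0.25,-0.7,4.3,0,0,0,-0.0327,-0.25,-0.7,4.3,0,0,0,-0.0327,-0.25,-0.7,4.3,0,0,0,-0.0327,-0.25,-0.7,4.3,0,0,0,-0.0327]}}

```text
t: 8.98
eef_pos: [0.6289, -0.0548, 0.1175]
tool_rot: [-0.001, -0.159, 0.987, -0.0]
contact_force: [-5.4, -2.5, 8.2]
gripper_width: 0.373
```

Emit:
{"api": "drive_tool", "payload": {"series": [-0.25,-0.7,4.3,0,0,0,-0.0327,-0.25,-0.7,4.3,0,0,0,-0.0327,-0.25,-0.4,2.6,0,0,0,-0.02,-0.25,0,0,0,0,0,0]}}

```text
t: 9.48
eef_pos: [0.6266, -0.0434, 0.1174]
tool_rot: [-0.001, -0.201, 0.98, -0.0]
contact_force: [-5.5, -2.1, 8.1]
gripper_width: 0.373
```

Run:
```python
from w import *
err(bot.get_obs(),arm=-.3196+.7854)
c=bot.read_camera("wrist");cv2.imwrite("pics/w5.png",c["pixels"])
```

```text
t 9.475 pos [ 0.6266 -0.0434  0.1174] tool shift mm [-1.8  8.7 -0. ] wz -0.0617 tilt [-0.0018 -0.0007] F [-5.52 -2.11  8.09] w 0.3734963522905443
```

View pics/w5.png

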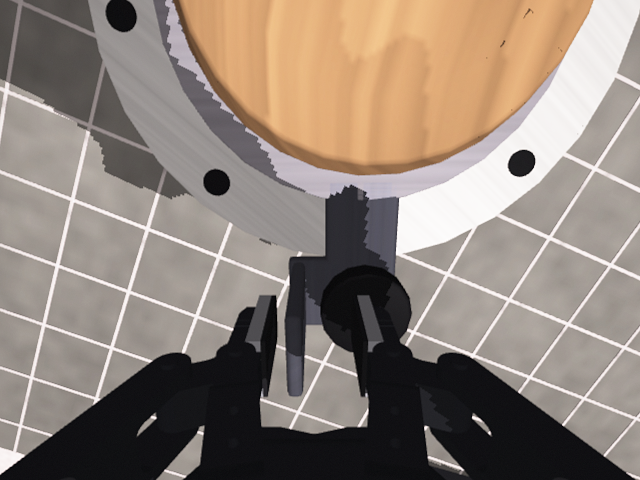

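Emit:
{"api": "drive_tool", "payload": {"series": [-0.25,-0.6,3.8,-0.5,0,0,-0.03,-0.25,-0.7,4.0,0,0,0,-0.031,-0.25,0,0,0,0,0,0,-0.25,0,0,0,0,0,0]}}

```text
t: 10.02
eef_pos: [0.6246, -0.0355, 0.1176]
tool_rot: [-0.001, -0.23, 0.973, 0.0]
contact_force: [-4.1, -0.1, 7.2]
gripper_width: 0.374
```

```bash
cat > m.py <<'E'
from w import *
err(bot.get_obs(),arm=-.3196+.7854)
def ang(c,zb):
    g=c["pixels"].max(2);m=((g<55)*255).astype(np.uint8)
    n,l,st,ce=cv2.connectedComponentsWithStats(m)
    ax=np.array([.4988,-.0734])
    for i in range(1,n):
        if 150<st[i,4]<1500 and st[i,0]>0 and st[i,1]>0:
            d=plane(c,ce[i],.058)[:2]-ax
            r=np.hypot(*d)
            if .098<r<.11: print("hole",np.round(ce[i],1),round(r,4),"phase rel next hole /45deg",round((np.arctan2(d[1],d[0])-.4658+np.pi/8)%(np.pi/4)-np.pi/8,4))
    # arm side edges seen on the plate, between disc and button
    return
c=bot.read_camera("wrist");ang(c,.0975);cv2.imwrite("pics/w6.png",c["pixels"])
for row in (215,230,245): print(row,c["pixels"][row,300:420:2].max(1))
E
python3 m.py
```

```text
t 10.025 pos [ 0.6246 -0.0355  0.1176] tool shift mm [-0.6  0.7 -0. ] wz -0.0009 tilt [-0.0019 -0.0005] F [-4.11 -0.14  7.23] w 0.3740765911324601
hole [205.6 172.7] 0.1046 phase rel next hole /45deg -0.0077
hole [510.3 172.1] 0.103 phase rel next hole /45deg -0.0057
215 [151 151 151 154 155 155 156 155 156 152 151 152 157  36  46  50  50  50
  51  49  49  51  50  49  50  47  47  50  49  47  49  50  49  49  49  64
  92  97 100  98  96  93  97  98  99 100 100 105  87 250 251 251 252 252
 251 251 251 251 252 252]
230 [151 153 151 150 154 157 155 153 151 149 152 155 161  35  47  48  51  49
  50  51  50  50  51  49  49  49  48  50  49  49  50  49  50  51  49  68
  98  98  99  98  97  95  97  98  99  99 100  98  68 255 251 251 251 251
 250 250 250 251 251 252]
245 [152 149 148 148 146 147 149 152 152 153 152 152 164  34  48  48  50  49
  50  51  51  50  51  49  49  48  48  50  48  50  50  50  51  49  94  95
  97  97  99  97  96  95  98  98  99  99 101  90 238 252 251 251 252 251
 252 252 252 251 251 252]
```

Run:
```python
from w import *
c=bot.read_camera("wrist");ax=np.array([.4988,-.0734])
for row,l,r in ((215,326,396.5),(230,326,396),(245,326,395.5)):
    L,R=plane(c,(l,row),.072)[:2]-ax,plane(c,(r,row),.072)[:2]-ax;M=(L+R)/2
    print("arm",np.round(np.hypot(*M),4),round(np.arctan2(M[1],M[0])-.4658+.0067,4),"width",np.hypot(*(L-R)))
# same at the start picture for bias: w2 (pin in hole 0)
im=cv2.imread("pics/w2.png")
for row in (200,215): print(row,im[row,310:390:2].max(1))
im=cv2.imread("pics/w4.png");print(im[230,310:420:2].max(1))
```

```text
arm 0.091 0.0012 width 0.03250367724485554
arm 0.0982 0.0032 width 0.03269019102423287
arm 0.1056 0.005 width 0.03288158822812395
200 [246 251 145 151 150 151  95  65  91  93  96  95  94  94  94  93  92  91
  94  92  93  93  96  95  92  91  92  94  90  91  90  91  94  95  94  83
 240 244 244 244]
215 [246 167 144 148 148 147  93  67  90  93  94  94  93  94  92  92  92  91
  94  93  91  94  95  96  90  91  92  95  91  89  92  93  94  95  92  83
 248 244 244 245]
[ 13  14  13  12  12 112 147 149  45  71  91  94  93  94  94  94  95  94
  92  94  92  91  94  95  93  93  95  96  97  96  90  91  92  95  94  94
  90  93  93  94  95  95  94  80 243 246 246 246 246 245 245 246 246 246
 246]
```

The arm is within about 0.005 rad of the next hole. I'll release it straight up.

Emit:
{"api": "drive_tool", "payload": {"series": [-0.25,0,0,-2,0,0,0,-0.25,0,0,-2,0,0,0,-0.25,0,0,-2,0,0,0,-0.25,0,0,-2,0,0,0,-0.25,0,0,0,0,0,0]}}

```text
t: 10.75
eef_pos: [0.6257, -0.035, 0.1259]
tool_rot: [0.0, -0.231, 0.973, -0.0]
contact_force: [-2.1, -1.4, 2.8]
gripper_width: 0.377
```

Still in contact at about 4 mm depth, so the pin is entering the hole. I'll continue up and clear.

Emit:
{"api": "drive_tool", "payload": {"series": [-0.25,0,0,-2,0,0,0,-0.25,0,0,-2,0,0,0,-0.25,0,0,-4,0,0,0,-0.25,0,0,-10,0,0,0,-0.25,0,0,-20,0,0,0,-0.25,0,0,-25,0,0,0,-0.25,0,0,-30,0,0,0,-0.25,30,0,-30,0,0,0,-0.25,0,0,0,0,0,0,-0.25,0,0,0,0,0,0]}}

```text
t: 12.0
eef_pos: [0.5989, -0.0477, 0.2488]
tool_rot: [0.0, -0.231, 0.973, 0.0]
contact_force: [0.6, 0.7, -0.9]
gripper_width: 0.377
```

Run:
```python
from w import *
err(bot.get_obs(),arm=.4658)
w=bot.read_camera("wrist")["pixels"];s=bot.read_camera("scene")["pixels"]
cv2.imwrite("pics/s9.png",s);cv2.imwrite("pics/d9.png",bot.read_camera("side")["pixels"])
o=np.zeros((400,800,3),np.uint8);o[:300,:400]=cv2.resize(w,(400,300));o[:,400:]=cv2.resize(s[170:290,265:405],(400,343),interpolation=2)[0:343].copy() if 0 else cv2.resize(s[160:280,270:390],(400,400),interpolation=2)
cv2.imwrite("pics/f.png",o);cv2.imwrite("pics/w9.png",w)
```

```text
t 12.0 pos [ 0.5989 -0.0477  0.2488] tool shift mm [-29.   0.   0.] wz 0.0 tilt [0.0005 0.0006] F [ 0.59  0.69 -0.94] w 0.3773797113287953
```

View pics/f.png

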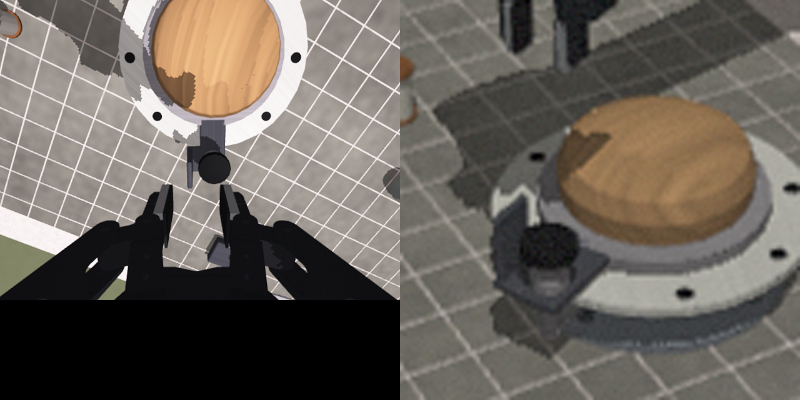

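The scene crop shows the button standing proud with its stem visible at about (549,243). The wrist crop shows the arm centred between the next pair of holes. I'll triangulate the button's height as a check and confirm the hat block is centred.

Run:
```python
from h import *
cs=bot.read_camera("scene");cw=bot.read_camera("wrist")
er=np.array([np.cos(.4658),np.sin(.4658)]);ax=np.array([.4988,-.0734])
for z in (.110,.100): 
    b=np.r_[ax+.13*er,z];print(z,proj(cs,[b]),proj(cw,[b]))
print("seen scene",(314.7,232.9),"wrist",(342.4,268.8))
w=cw["pixels"];hsv=cv2.cvtColor(w,cv2.COLOR_BGR2HSV)
# front edge of button in scene, as at the start
s0=cv2.imread("pics/scene0.png");s=cs["pixels"];print([int(x) for x in s[222:256,313:317].max(2).mean(1)])
(A,d1),(B,d2)=[(C,d/np.linalg.norm(d)) for C,d in (plane and ray(cs,(314.7,232.9)),ray(cw,(342.4,268.8)))]
t=np.linalg.lstsq(np.c_[d1,-d2],B-A,rcond=None)[0];P=(A+t[0]*d1+B+t[1]*d2)/2;d=P[:2]-ax
print("button",P,"r",np.hypot(*d),"turn",np.arctan2(d[1],d[0])+.3196,"ray gap",np.linalg.norm(A+t[0]*d1-B-t[1]*d2))
m=cv2.inRange(hsv,(5,70,60),(25,255,255));n,l,st,ce=cv2.connectedComponentsWithStats(m);i=1+st[1:,4].argmax()
rows=np.where(l==i);print("hat cols/rows",rows[1].min(),rows[1].max(),rows[0].max())
hb=[np.r_[ax+.072*np.array([np.cos(a),np.sin(a)]),z] for a in np.linspace(0,6.28,60) for z in (.075,.09)]
p=proj(cw,hb);print("expected if centred",p.min(0),p.max(0))
for n,im,old in (("scene",s,s0),("side",bot.read_camera("side")["pixels"],cv2.imread("pics/side0.png"))):
  for nm,(u,v,ww,h) in {"scene":{"spool":(258,172,20,28),"weight":(248,312,50,50),"jar":(420,328,36,42)},"side":{"spool":(366,352,24,32),"weight":(334,198,40,34),"jar":(230,178,24,34)}}[n].items():
    print(n,nm,"diff",round(float(cv2.absdiff(im,old)[v:v+h,u:u+ww].mean()),2))
```

```text
0.11 [[313.78281211 230.64838879]] [[342.40186399 272.96047865]]
0.1 [[313.86816099 234.22771818]] [[341.44598489 267.97385219]]
seen scene (314.7, 232.9) wrist (342.4, 268.8)
[123, 124, 123, 117, 91, 23, 23, 28, 31, 28, 29, 31, 33, 29, 30, 28, 21, 23, 33, 56, 70, 66, 93, 117, 94, 97, 89, 67, 68, 69, 58, 53, 64, 70]
button [ 0.61359458 -0.01466341  0.10354919] r 0.1289487580807556 turn 0.7925375735747237 ray gap 0.0010883994891971083
hat cols/rows 241 448 189
expected if centred [241.38592792 -32.05571235] [448.47920722 191.7878198 ]
scene spool diff 4.24
scene weight diff 3.95
scene jar diff 4.6
side spool diff 4.54
side weight diff 4.86
side jar diff 5.23
```

Run:
```python
from h import *
cs=bot.read_camera("scene");cw=bot.read_camera("wrist");ax=np.array([.4988,-.0734])
def blob(im,uv,th=42):
    x,y=map(int,uv);m=np.zeros(im.shape[:2],np.uint8);m[y-50:y+50,x-50:x+50]=(im.max(2)[y-50:y+50,x-50:x+50]<th)
    m=cv2.morphologyEx(m,cv2.MORPH_OPEN,np.ones((5,5),np.uint8))
    n,l,st,ce=cv2.connectedComponentsWithStats(m);i=l[y,x];return st[i],np.round(ce[i],2)
def pred(c,a,z):
    t=np.linspace(0,6.28,90);b=ax+.13*np.array([np.cos(a),np.sin(a)])
    P=[[b[0]+.02*np.cos(k),b[1]+.02*np.sin(k),zz] for k in t for zz in (z,z-.012)]
    p=proj(c,P);return np.round(np.r_[p.min(0),p.max(0)],1)
s0=cv2.imread("pics/scene0.png")
for nm,im,uv,a in (("start",s0,(291,211),-.3196),("now",cs["pixels"],(314,233),.4658)):
    print("scene",nm,blob(im,uv),"pred up",pred(cs,a,.110),"pred .004",pred(cs,a,.106),"ride",pred(cs,a,.100))
print("wrist",blob(cw["pixels"],(342,268)),"up",pred(cw,.4658,.110),"ride",pred(cw,.4658,.100))
w1=cv2.imread("pics/w1.png");print("w1",blob(w1,(303,271)))
w=np.hstack([w1[190:320,230:390],cw["pixels"][190:320,262:422]]);w=cv2.resize(w,None,fx=2.4,fy=2.4);cv2.imwrite("pics/cmp.png",w)
```

```text
scene start (array([284, 205,  15,  13, 170], dtype=int32), array([290.96, 211.13])) pred up [282.6 203.7 300.  217.9] pred .004 [282.7 205.1 300.1 219.3] ride [282.8 207.2 300.2 221.4]
scene now (array([306, 227,  17,  14, 208], dtype=int32), array([313.91, 233.65])) pred up [304.7 225.1 322.9 240.6] pred .004 [304.7 226.6 322.9 242. ] ride [304.8 228.7 323.  244.2]
wrist (array([ 318,  244,   51,   51, 2064], dtype=int32), array([342.83, 269.  ])) up [316.4 242.7 369.4 296.8] ride [316.3 238.8 367.6 291.2]
w1 (array([ 278,  246,   50,   50, 1988], dtype=int32), array([302.75, 270.61]))
```

```bash
python3 -c "
from station import bot
print(bot.hand_in())"
```

```text
the job is handed in; nothing more can be done
None
```

The turntable is stepped on by one hole and the job is handed in, at about 12 s on the robot's clock. I straddled the tab with the partly open fingers and pressed the button down about 12–13 mm with one fingertip. I then swung the arm 45° counter-clockwise with the button held down, let the plunger rise into the next hole, and backed off clear.

**Forces:** the highest reading I saw was about 8 N upward, with roughly 5–6 N sideways. That is slightly above the 7 N spring force, so the button may have been lightly against its stop late in the swing. I backed off 0.5 mm at that point.

**Last checks:**
- **Angle:** the button triangulated at 0.793 rad of turn, against 0.785 wanted and 0.015 play. Just before release, the arm's edges were within 0.005 rad of the hole.
- **Plunger up:** the button's outline in the scene and wrist views fits fully up better than riding under the plate. Its size also matches the start pictures. My first triangulation from hand-picked centres disagreed, giving 103.5 mm against 110 mm. The same kind of hand pick was off the same way at the start, so I trusted the outlines, which are good to about 2 mm.
- **Hat block:** it is centred to about a pixel sideways and 3 pixels along the view.
- **Spool, jar and weight:** they show only noise-level change from the first pictures.
- **Robot:** the tool stands about 12 cm above its release height, touching nothing.

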